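# Top up the spring tub dispenser in the staff break room

### The arm

A 6-joint arm with a two-finger parallel gripper is mounted at the origin on the work surface. World frame = base frame: x ahead of the robot, y to its left, z up, the work surface at z = 0. Lengths are in m, angles in degrees, forces in N, time in s.
With the tool pointing down it reaches from about 0.375 to 0.9 m from the base axis. Payload 3.1 kg.
Tool frame: the origin (TCP) lies at the very end of the fingers, on their centre line; the grasp point (between the pads) lies 19 mm behind it (grasp_offset is the distance from the TCP to the grasp point, in m); z points along the fingers, y is the direction in which the jaws open and shut (so a half turn about z gives the same grasp; the last joint's range is limited). The gripper opens to 87 mm and grips with 3 to 60 N. Pads are 19 mm wide; open, the fingers measure 117 mm over their backs; the gripper's body (75 mm by 190 mm) begins 51 mm behind the grasp point.
Start: joints at [-79.555, 30.224, 82.088, -0, 67.689, -10.227], TCP at [0.221, -0.585, 0.223] pointing down, gripper open.
Joint ranges: [-176.69, 176.69], [-43.24, 126.21], [12.49, 139.97], [-82, 262], [0, 151.66], [-163.58, 163.58]. Speed limits (degrees/s): [159.86, 159.86, 180, 180, 180, 180].

### API

Orientations are given as a 3x3 rotation matrix whose columns are the frame's x, y, z axes.
In Python, from rig import * gives the robot as it stands. The module is installed in compiled form; this text tells all that it offers.
- The arm moves only by the tool play_rows, never from a script. Its argument "plan" is a list that holds one entry, the list of rows, each a list of 7 numbers: the shift along the world's x, y, z each as a share of 5 cm, from -1 to 1, then the turn, a rotation vector about the world's x, y, z each as a share of pi rad, from -1 to 1, then the gripper's target within -1 to 1 (fully open at 1, half-way at 0, shut at -1). A call has 1 to 12 rows; each row shifts and turns the commanded pose from where the row before left it; what a row does not reach is not made up. A row lasts 1/10 s, in which the tool goes at most 50 mm and 8.59 degrees, less where a joint would pass 70% of its speed; a pose out of reach is approached as far as the arm can. A call with a number of a shift or a turn outside -1 to 1 is refused whole. A call with a gripper value outside its range is refused whole. The fingers move at their own pace and stop on an object; the grip force is fixed at half the most. Time passes only in rows, so rows that do not move let the fingers close. It gives the time, the measured TCP pose, the force and the opening at its end, in the units of the state.
- read_state(): the state, without advancing time (a new reading comes with each control period).
- capture(name): name is "scene" or "side" or "wrist"; returns the picture (480x640x3 uint8, red, green, blue); there is no depth.
- camera_params(name): a dict with "intrinsics" (3x3 intrinsics, pixels), "k1" (the pictures are not rectified: a ray, as slopes to the right and down, at radius r is drawn at 1 + k1 r^2 times it, then the intrinsics apply), "R" (3x3) and "t" (3): a world point X has camera coordinates R X + t; the wrist camera has in their place "mount" (4x4, takes a point from camera to tool coordinates, whose origin is the TCP and whose axes are the flange's). Camera axes: x right, y down, z forward; pixel columns grow to the right and rows downward; lengths in m; the calibration is good to about 2 mm. A picture is of the moment at which its call begins: read the wrist's pose just before it. camera_params takes no time and is no camera call.
- hand_in(): hands the job in, once; it reports no verdict.
The state is a dict: "time_s": time; "joint_positions": joint angles; "qvel": joint speeds; "tau": joint torques, N m; "position": TCP position; "tcp_rot": TCP orientation; "force": force on the tool from outside, world axes, zero at the start; "moment": the same for the moment, N m; "opening": opening from 0.0 (shut) to 1.0 (fully open).
Only numpy, scipy, OpenCV 4.12 (cv2) and the standard library are available. Lean on these libraries where they do the work, as an engineer would, in place of code of your own. Each camera call takes 0.05 s, during which the arm holds its last target. There are 200 camera calls.

### The job

Top up the spring dispenser with the loose green-lidded tub: set it upright in the mouth on top of the tub already inside, then press it down until both red catches snap over its lid and hold it there. Let go and move the hand clear.

Things in the scene. Friction and masses are not known exactly. Their poses are not given: they have to be found in the camera images.
- green_tub_center (a point): Centre (half-way up, on the axis) of the loose sealed white tub with a green lid, the one to load: rigid, round, 60 mm across, 70 mm tall, 80 to 170 g, z its axis, up. It stands on the table by look-alikes with blue and orange lids. Grip it across from above by its upper half. Set in the dispenser it rests on the catches, its top about 57 mm above the rim: fingers no lower than that clear the rim.
- dispenser_mouth (a point): Centre of the open top of the fixed spring dispenser, level with its rim, 194 mm above the table; z up. A funnel-shaped steel mouth, about 90 mm square at the rim and 12 mm deep, leads a tub set within 10 mm of the centre into a 64 mm square well, clear on two sides, on a 130 mm foot. A green-lidded tub of the same size is already inside, its lid just under the catches.
- catches (a point): Point on the well's axis level with the flat undersides of the two red sprung catches, 22 mm below the rim. They face each other along this point's y axis, 24 mm from it. Their sloped tops yield outwards to a tub pushed down; they snap back over its lid once the lid is 2 to 4 mm below this point. Closed fingers on the lid's middle fit between them; pressing takes up to about 10 N.
- platform (a joint): How far the spring platform under the pile has sunk, in m: 0 at the top when empty, about 0.070 with one tub held under the catches (the start), about 0.140 with two held, 0.152 at its bottom stop. The spring pushes up with 2 N at 0, growing by 35 N per m.
Not all that is in view belongs to the job. What is shaped like the part that bears green_tub_center but grey or pink is not meant.

How it is judged:
By the outcome, as a careful person would: the job done as asked, in the order asked, and still so for the second after the job is handed in, with the robot touching nothing.
It also fails if it takes over 48 s, if anything falls off the work surface, if the arm or the gripper's body presses on something with over 40 N, if the wrist force passes 120 N, or if a joint passes its speed limit or range.

## Working session

There is one attempt and no reset: what is moved stays moved. The work goes in short steps, Python scripts to look and compute and a tool call to move; the robot and the scene stay as the last step left them, time stands still between calls to the robot, and variables do not carry over. Pictures are saved under pics/ and viewed, about 8 in all and at most 12, crops included, and the job is handed in when it is done.

Besides the shell and the picture viewer there is one more tool, called after "Call:" as name(argument=value, ...) on one line, values as JSON. play_rows: Moves the arm, as the interface text tells. Its arguments: {"type":"object","properties":{"plan":{"type":"array"}},"required":["plan"]}

```bash
mkdir -p pics; cat > h.py <<'E'
from rig import *
import numpy as np, cv2
def save(n,f):
    im=capture(n); cv2.imwrite('pics/'+f,im[:,:,::-1]); return im
def ray(n,u,v,st=None):
    p=camera_params(n);K=np.array(p['intrinsics']);k=p['k1']
    d=np.array([(u-K[0,2])/K[0,0],(v-K[1,2])/K[1,1]]);s=d.copy()
    for _ in range(20): s=d/(1+k*(s@s))
    r=np.array([s[0],s[1],1.])
    if n=='wrist':
        M=np.array(p['mount']);R=np.array(st['tcp_rot']);t=np.array(st['position'])
        return R@M[:3,3]+t, R@M[:3,:3]@r
    R=np.array(p['R']);t=np.array(p['t'])
    return -R.T@t, R.T@r
def onz(n,u,v,z,st=None):
    o,d=ray(n,u,v,st); return o+d*(z-o[2])/d[2]
E
python3 - <<'E'
from h import *
a=save('scene','s0.png');b=save('side','d0.png')
cv2.imwrite('pics/both.png',cv2.resize(np.hstack([a,b]),(800,300))[:,:,::-1])
for n in('scene','side','wrist'):print(n,camera_params(n))
s=read_state();print(s)
E
```

```text
scene {'intrinsics': array([[565.36643325,   0.        , 319.53433429],
       [  0.        , 565.36643325, 244.19186791],
       [  0.        ,   0.        ,   1.        ]]), 'k1': -0.15990026922430253, 'R': array([[-0.61004744,  0.79220075, -0.01612724],
       [ 0.43973299,  0.32155206, -0.83859357],
       [-0.65914871, -0.51867354, -0.54451882]]), 't': array([ 0.27095346, -0.14235575,  1.5936271 ])}
side {'intrinsics': array([[603.31266352,   0.        , 312.27292769],
       [  0.        , 603.31266352, 242.17475973],
       [  0.        ,   0.        ,   1.        ]]), 'k1': -0.14665671093067706, 'R': array([[-0.97643858, -0.21578654,  0.00196612],
       [-0.13282536,  0.59380701, -0.7935683 ],
       [ 0.17007386, -0.77513186, -0.608478  ]]), 't': array([0.53970553, 0.15992232, 1.13434664])}
wrist {'intrinsics': array([[350.66555239,   0.        , 319.58103641],
       [  0.        , 350.66555239, 244.52828365],
       [  0.        ,   0.        ,   1.        ]]), 'k1': -0.03968233349987695, 'mount': array([[ 2.16251703e-04, -9.55043122e-01, -2.96466843e-01,
         8.16416
[... 345 characters left out ...]
.21493123e+01,  9.41839488e-04,
        6.76889602e+01, -1.02249379e+01]), 'qvel': array([-0.02949053, -0.09225957, -0.19013864, -0.00477852, -0.04028093,
        0.09639939]), 'tau': array([-4.22029780e-04, -4.40985918e+01, -1.77150321e+01,  6.35459321e-02,
        5.33638720e-02, -3.64317907e-05]), 'position': array([ 0.2205477 , -0.58409001,  0.22166635]), 'tcp_rot': array([[ 9.35632877e-01,  3.52974510e-01, -3.39630070e-04],
       [ 3.52974488e-01, -9.35630964e-01,  1.92627066e-03],
       [ 3.62156033e-04, -1.92216291e-03, -9.99998087e-01]]), 'force': array([ 0.24861216, -0.31053803,  0.05114585]), 'moment': array([-0.0108546 , -0.03211889, -0.01120158]), 'opening': 0.9959180705487628}
```

View pics/s0.png

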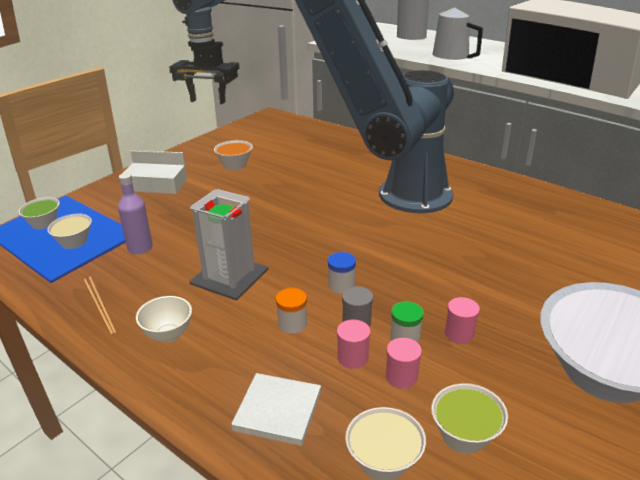

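View pics/d0.png

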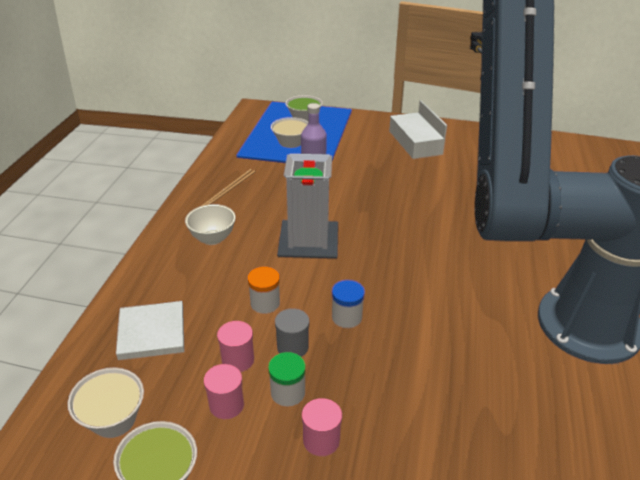

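The green tub is at scene (407,318) and side (287,370), crowded by a grey tub and three pink ones. The dispenser mouth is at about (222,205) in the scene view and (308,167) in the side view, with the red catches left and right of the green lid. I'll measure these now.

```bash
cat > m.py <<'E'
from h import *
def blobs(im,lo,hi,smin=120,vmin=50):
    h=cv2.cvtColor(im,cv2.COLOR_RGB2HSV)
    m=cv2.inRange(h,(lo,smin,vmin),(hi,255,255))
    n,l,s,c=cv2.connectedComponentsWithStats(m)
    return [(s[i,:],c[i],l==i) for i in range(1,n) if s[i,4]>12]
E
python3 - <<'E'
from m import *
for n,f in(('scene','s0.png'),('side','d0.png')):
    im=cv2.imread('pics/'+f)[:,:,::-1].copy()
    for nm,lo,hi in(('green',50,75),('blue',105,125),('orange',8,17),('pink',160,176),('red',0,4),('red2',176,179)):
        for s,c,m in blobs(im,lo,hi,90 if nm=='pink' else 170 if 'red' in nm or nm=='orange' else 130):
            if s[4]>12 and s[4]<4000: print(n,nm,s,c.round(1),'z.065',onz(n,*c,.065).round(3),'z.172',onz(n,*c,.172).round(3))
E
```

```text
scene green [209 205  24  11 162] [220.9 209.2] z.065 [ 0.464 -0.295  0.065] z.172 [ 0.591 -0.146  0.172]
scene green [392 302  31  25 625] [406.9 313.6] z.065 [0.539 0.282 0.065] z.172 [0.654 0.34  0.172]
scene blue [328 252  27  20 434] [341.3 261.8] z.065 [0.473 0.082 0.065] z.172 [0.598 0.172 0.172]
scene orange [280 111  16   9  32] [287.8 113.8] z.065 [-0.156 -0.602  0.065] z.172 [ 0.067 -0.406  0.172]
scene orange [217 143  32  12 271] [232.6 148.7] z.065 [ 0.176 -0.542  0.065] z.172 [ 0.348 -0.356  0.172]
scene orange [235 179   6   6  13] [237.5 181.3] z.065 [ 0.328 -0.37   0.065] z.172 [ 0.476 -0.21   0.172]
scene orange [201 186  14   6  31] [207.7 187.6] z.065 [ 0.402 -0.41   0.065] z.172 [ 0.539 -0.244  0.172]
scene orange [171 236  27  22 156] [186.2 246.1] z.065 [ 0.63  -0.236  0.065] z.172 [ 0.731 -0.097  0.172]
scene orange [  0 289  11  11  27] [  4.9 293.9] z.065 [ 0.989 -0.415  0.065] z.172 [ 1.034 -0.248  0.172]
scene orange [165 293  12   2  14] [170.7 293.9] z.065 [ 0.767 -0.127  0.065] z.172 [ 0.846 -0.005  0.172]
scene orange [178 292   9   7  15] [181.8 295.
[... 3774 characters left out ...]
9 107  32  49 936] [332.9 125.3] z.065 [ 0.624 -0.586  0.065] z.172 [ 0.586 -0.374  0.172]
side blue [333 281  31  25 647] [347.7 292.9] z.065 [0.468 0.08  0.065] z.172 [0.452 0.197 0.172]
side orange [247 266  33  26 701] [263.1 278.3] z.065 [0.632 0.075 0.065] z.172 [0.593 0.192 0.172]
side pink [ 204  321   49   97 3079] [229.5 369.4] z.065 [0.623 0.303 0.065] z.172 [0.585 0.388 0.172]
side pink [ 302  399   40   56 1854] [321.3 425.9] z.065 [0.456 0.377 0.065] z.172 [0.442 0.452 0.172]
side red [304 161  11   6  60] [308.7 163.5] z.065 [ 0.643 -0.366  0.065] z.172 [ 0.602 -0.186  0.172]
side red [302 179  11   6  53] [307.3 181.3] z.065 [ 0.628 -0.284  0.065] z.172 [ 0.589 -0.115  0.172]
```

```bash
python3 - <<'E'
import cv2,numpy as np
a=cv2.imread('pics/s0.png')[175:305,180:280];b=cv2.imread('pics/d0.png')[145:265,265:355]
a=cv2.resize(a,None,fx=4,fy=4,interpolation=3);b=cv2.resize(b,None,fx=4,fy=4,interpolation=3)
o=np.zeros((520,760,3),np.uint8);o[:520,:400]=a;o[:480,400:]=b
cv2.imwrite('pics/c0.png',o)
E
```

```text
(no output)
```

View pics/c0.png

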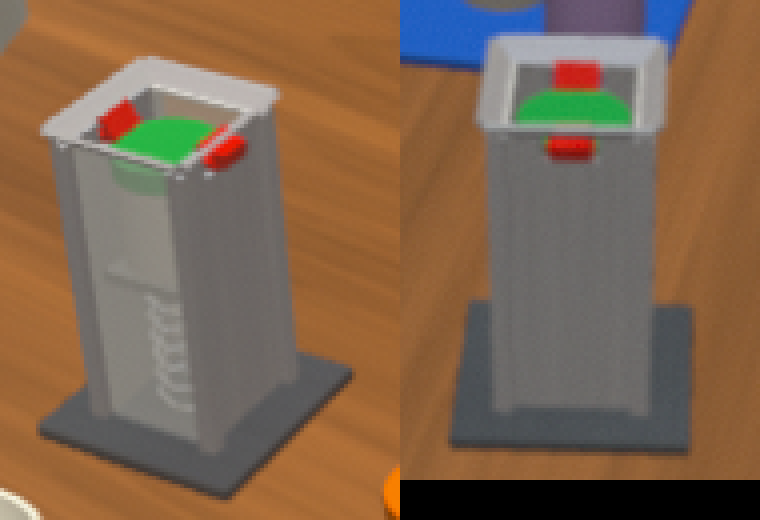

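```bash
python3 - <<'E'
from m import *
S=[(190.5,207.5),(217.5,189.3),(249.7,199.3),(225.7,219.5)]
D=[(286.8,154.5),(331.8,154.5),(330.5,178.7),(284.5,178)]
for n,P in(('scene',S),('side',D)):
    q=np.array([onz(n,*p,.194) for p in P]);print(n,q.round(3).tolist(),q.mean(0).round(4))
    e=np.roll(q,-1,0)-q;print(np.degrees(np.arctan2(e[:,1],e[:,0])).round(1),np.linalg.norm(e,axis=1).round(3))
for nm,a,b in(('grey',(357,297),(292,320)),('pink1',(462,308),(322,415)),('pink2',(354,330),(235,334)),('pink3',(404,350),(223,379)),('blue',(342,261),(348,292)),('or',(291,298),(263,277)),('green',(407,312.5),(287,367))):
    print(nm,onz('scene',*a,.07).round(3),onz('side',*b,.07).round(3))
E
```

```text
scene [[0.649, -0.173, 0.194], [0.56, -0.186, 0.194], [0.552, -0.097, 0.194], [0.64, -0.078, 0.194]] [ 0.6001 -0.1334  0.194 ]
[-171.6   95.    12.1  -84.9] [0.09  0.089 0.091 0.095]
side [[0.647, -0.175, 0.194], [0.554, -0.196, 0.194], [0.538, -0.1, 0.194], [0.627, -0.083, 0.194]] [ 0.5918 -0.1385  0.194 ]
[-167.4   99.4   11.   -78.3] [0.094 0.097 0.091 0.095]
grey [0.558 0.181 0.07 ] [0.55  0.176 0.07 ]
pink1 [0.468 0.361 0.07 ] [0.458 0.361 0.07 ]
pink2 [0.64  0.231 0.07 ] [0.637 0.23  0.07 ]
pink3 [0.632 0.33  0.07 ] [0.625 0.328 0.07 ]
blue [0.476 0.086 0.07 ] [0.467 0.083 0.07 ]
or [0.636 0.08  0.07 ] [0.631 0.076 0.07 ]
green [0.541 0.283 0.07 ] [0.532 0.281 0.07 ]
```

Call:
play_rows(plan=[[[0.4,0.85,0.1,0,0,0.037,1],[0.4,0.85,0.1,0,0,0.037,1],[0.4,0.85,0.1,0,0,0.037,1],[0.4,0.85,0.1,0,0,0.037,1],[0.4,0.85,0.1,0,0,0.037,1],[0.4,0.85,0.1,0,0,0.037,1],[0.4,0.85,0.1,0,0,0.037,1],[0.4,0.85,0.1,0,0,0.037,1],[0.4,0.85,0.1,0,0,0.037,1],[0.4,0.85,0.1,0,0,0.037,1],[0.4,0.85,0.1,0,0,0.037,1],[0.4,0.85,0.1,0,0,0.037,1]]])

```text
time_s: 1.3
position: [0.4609, -0.0728, 0.2826]
tcp_rot: [[-0.188, 0.982, -0.0], [0.982, 0.188, 0.0], [0.0, -0.0, -1.0]]
force: [0.6, -0.5, 0.3]
opening: 0.999
```

Call:
play_rows(plan=[[[0.19,0.89,-0.25,0,0,0.036,1],[0.19,0.89,-0.25,0,0,0.036,1],[0.19,0.89,-0.25,0,0,0.036,1],[0.19,0.89,-0.25,0,0,0.036,1],[0.19,0.89,-0.25,0,0,0.036,1],[0.19,0.89,-0.25,0,0,0.036,1],[0.19,0.89,-0.25,0,0,0.036,1],[0.19,0.89,-0.25,0,0,0.036,1],[0,0,0,0,0,0,1],[0,0,0,0,0,0,1]]])

```text
time_s: 2.3
position: [0.5358, 0.2819, 0.1814]
tcp_rot: [[-0.887, 0.461, -0.002], [0.461, 0.887, -0.001], [0.001, -0.002, -1.0]]
force: [0.4, 0.1, 0.2]
opening: 1.004
```

```bash
cat > w.py <<'E'
from m import *
import sys
s=read_state();im=save('wrist',sys.argv[1]);Z=float(sys.argv[2])
print(s['time_s'],s['position'].round(4),np.degrees(np.arctan2(s['tcp_rot'][1,1],s['tcp_rot'][0,1])).round(1))
for st,c,m in blobs(im,50,75,130):
    if st[4]<200: continue
    (u,v),r=cv2.minEnclosingCircle(cv2.findContours(m.astype(np.uint8),0,2)[0][0])
    print(st,c,(u,v),r,onz('wrist',*c,Z,s).round(4),onz('wrist',u,v,Z,s).round(4))
E
python3 w.py w1.png .07
```

```text
2.3 [0.5358 0.2819 0.1814] 62.5
[ 281  205   72   70 3985] [316.94730238 239.70815558] (316.8908996582031, 240.05076599121094) 36.020423889160156 [0.5334 0.2809 0.07  ] [0.5337 0.2808 0.07  ]
```

View pics/w1.png

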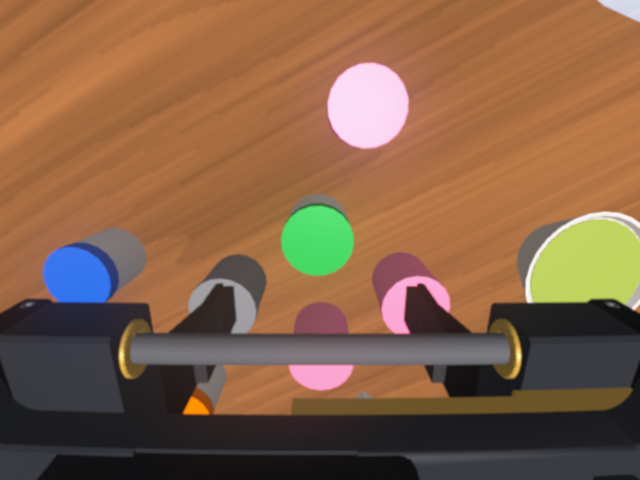

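The wrist view has the green lid at (317,240), almost under the TCP. The neighbours stay clear of the finger paths. I'll descend and grip.

Call:
play_rows(plan=[[[-0.04,-0.02,-0.7,0,0,0,1],[0,0,-0.7,0,0,0,1],[0,0,-0.7,0,0,0,1],[0,0,-0.5,0,0,0,1],[0,0,-0.32,0,0,0,1],[0,0,0,0,0,0,1],[0,0,0,0,0,0,-1],[0,0,0,0,0,0,-1],[0,0,0,0,0,0,-1],[0,0,0,0,0,0,-1],[0,0,0,0,0,0,-1],[0,0,0,0,0,0,-1]]])

```text
time_s: 3.55
position: [0.5351, 0.2804, 0.0375]
tcp_rot: [[-0.887, 0.463, 0.001], [0.463, 0.887, 0.0], [-0.001, 0.001, -1.0]]
force: [0.2, -0.7, 5.3]
opening: 0.682
```

Call:
play_rows(plan=[[[0,0,0.3,0,0,0,-1],[0,0,0.7,0,0,0,-1],[0,0,0.9,0,0,0,-1],[0,0,0.9,0,0,0,-1],[0,0,0.9,0,0,0,-1],[0,0,0.9,0,0,0,-1],[0,0,0.6,0,0,0,-1]]])

```text
time_s: 4.25
position: [0.5351, 0.2807, 0.301]
tcp_rot: [[-0.887, 0.463, 0.005], [0.463, 0.887, 0.002], [-0.003, 0.004, -1.0]]
force: [0.4, 0.6, -1.3]
opening: 0.684
```

Call:
play_rows(plan=[[[0.13,-0.7,0,0,0,-0.024,-1],[0.13,-0.88,0,0,0,-0.024,-1],[0.13,-0.88,0,0,0,-0.024,-1],[0.13,-0.88,0,0,0,-0.024,-1],[0.13,-0.88,0,0,0,-0.024,-1],[0.13,-0.88,0,0,0,-0.024,-1],[0.13,-0.88,0,0,0,-0.024,-1],[0.13,-0.88,0,0,0,-0.024,-1],[0.13,-0.88,0,0,0,-0.024,-1],[0.13,-0.88,0,0,0,-0.024,-1],[0.13,-0.88,0,0,0,-0.024,-1],[0.13,-0.7,0,0,0,-0.024,-1]]])

```text
time_s: 5.45
position: [0.6122, -0.2321, 0.2969]
tcp_rot: [[-0.18, 0.984, -0.0], [0.984, 0.18, -0.0], [-0.0, -0.0, -1.0]]
force: [0.9, 0.4, -0.8]
opening: 0.688
```

Call:
play_rows(plan=[[[0,0,0,0,0,0,-1],[0,0,0,0,0,0,-1]]])

```text
time_s: 5.65
position: [0.612, -0.2301, 0.2963]
tcp_rot: [[-0.183, 0.983, -0.001], [0.983, 0.183, 0.001], [0.002, -0.001, -1.0]]
force: [-0.4, 0.5, -0.1]
opening: 0.684
```

```bash
python3 w.py w2.png .17
```

```text
5.65 [ 0.612  -0.2301  0.2963] 10.5
[ 281   91   76   70 4189] [318.5111005  125.57722607] (318.5, 125.5) 38.96803283691406 [ 0.5943 -0.1411  0.17  ] [ 0.5943 -0.1411  0.17  ]
[ 249  264  142   71 7683] [319.69582194 304.17649356] (319.5, 328.0) 70.61347961425781 [ 0.6235 -0.2929  0.17  ] [ 0.6278 -0.3172  0.17  ]
[ 261  365  118   31 2543] [319.0389304  376.88084939] (319.5, 366.0) 58.508644104003906 [ 0.6373 -0.3708  0.17  ] [ 0.6355 -0.3583  0.17  ]
```

View pics/w2.png

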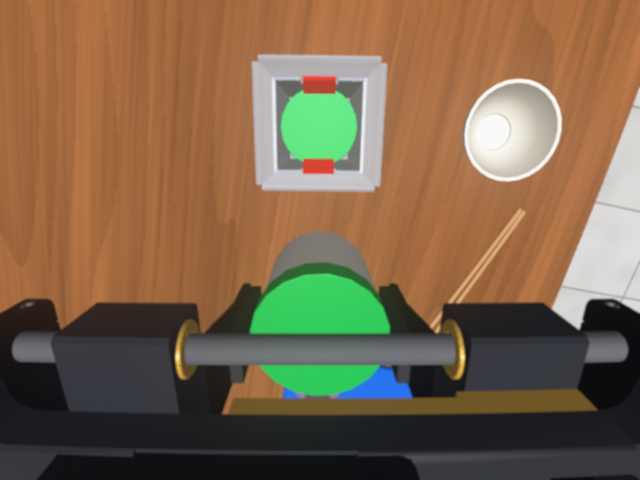

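The mouth is unobstructed at about (318,123), with the catches at (319,84) and (318,166). The held tub is centred in the jaws.

```bash
python3 - <<'E'
from m import *
s=read_state();im=cv2.imread('pics/w2.png')[:,:,::-1].copy()
q=np.array([onz('wrist',*p,.194,s) for p in((252,57),(385,56),(380,190),(257,188))]);print(q.round(4),q.mean(0).round(4))
r=[]
for lo,hi in((0,5),(175,179)):
    for st,c,m in blobs(im,lo,hi,150):
        if st[4]>100: print(st,c.round(1),onz('wrist',*c,.175,s).round(4))
E
```

```text
[[ 0.5411 -0.1046  0.194 ]
 [ 0.6309 -0.0872  0.194 ]
 [ 0.6487 -0.1778  0.194 ]
 [ 0.5569 -0.1935  0.194 ]] [ 0.5944 -0.1408  0.194 ]
[303  77  33  15 464] [319.   83.9] [ 0.5891 -0.1108  0.175 ]
[303 160  31  13 383] [318. 166.] [ 0.5994 -0.1705  0.175 ]
```

Call:
play_rows(plan=[[[-0.12,0.6,0,0,0,0,-1],[-0.12,0.6,0,0,0,0,-1],[-0.11,0.58,0,0,0,0,-1],[0,0,0,0,0,0,-1],[0,0,0,0,0,0,-1],[0,0,-0.4,0,0,0,-1],[0,0,-0.4,0,0,0,-1],[0,0,0,0,0,0,-1]]])

```text
time_s: 6.5
position: [0.5934, -0.1403, 0.2539]
tcp_rot: [[-0.184, 0.983, -0.006], [0.983, 0.184, 0.002], [0.003, -0.005, -1.0]]
force: [-0.7, -0.5, -0.7]
opening: 0.683
```

Call:
play_rows(plan=[[[0.01,-0.01,-0.2,0,0,0,-1],[0,0,-0.2,0,0,0,-1],[0,0,-0.15,0,0,0,-1],[0,0,-0.1,0,0,0,-1],[0,0,0,0,0,0,-1]]])

```text
time_s: 7.0
position: [0.5953, -0.1412, 0.2232]
tcp_rot: [[-0.184, 0.983, -0.001], [0.983, 0.184, 0.0], [0.001, -0.001, -1.0]]
force: [-0.1, 0.2, -0.4]
opening: 0.681
```

Call:
play_rows(plan=[[[0,0,-0.05,0,0,0,-1],[0,0,-0.05,0,0,0,-1],[0,0,-0.04,0,0,0,-1],[0,0,0,0,0,0,-1]]])

```text
time_s: 7.4
position: [0.5963, -0.1413, 0.2174]
tcp_rot: [[-0.184, 0.983, 0.002], [0.983, 0.184, -0.0], [-0.001, 0.002, -1.0]]
force: [1.2, 0.0, -0.2]
opening: 0.686
```

Call:
play_rows(plan=[[[-0.03,0,-0.04,0,0,0,-1],[0,0,-0.03,0,0,0,-1],[0,0,0,0,0,0,-1]]])

```text
time_s: 7.7
position: [0.5941, -0.1411, 0.2135]
tcp_rot: [[-0.184, 0.983, 0.0], [0.983, 0.184, 0.0], [0.0, 0.0, -1.0]]
force: [1.5, -1.0, -0.0]
opening: 0.683
```

```bash
python3 - <<'E'
from h import *
a=save('scene','s1.png')[120:300,150:320];b=save('side','d1.png')[70:250,225:395]
cv2.imwrite('pics/c1.png',cv2.resize(np.hstack([a,b]),(798,420),interpolation=3)[:,:,::-1])
s=read_state();print(s['position'],s['force'])
E
```

```text
[ 0.59412617 -0.14113809  0.2134314 ] [0.94015522 0.29639003 0.93973041]
```

View pics/c1.png

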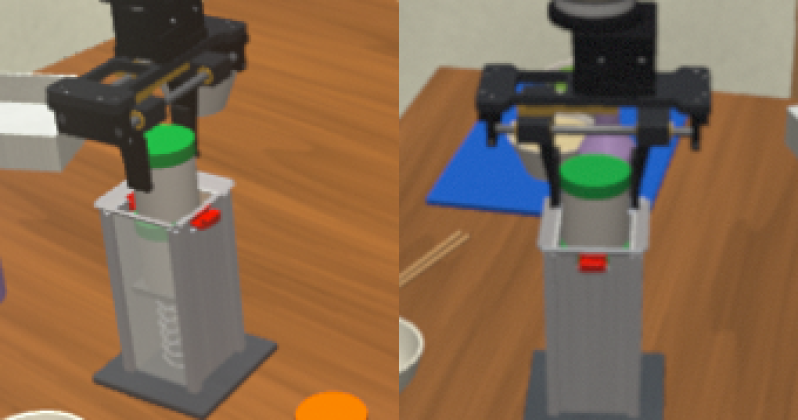

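```bash
python3 - <<'E'
from m import *
for n,f in(('scene','s1.png'),('side','d1.png')):
    im=cv2.imread('pics/'+f)[:,:,::-1].copy()
    for st,c,m in blobs(im,50,75,110):
        if st[4]<100: continue
        print(n,st,c.round(1))
        for v in (c[1]-3,c[1]):
            o,d=ray(n,c[0],v);t=np.dot(np.array([.594,-.141])-o[:2],d[:2])/np.dot(d[:2],d[:2]);print((o+t*d).round(4))
E
```

```text
scene [211 173  22  19 341] [221.6 181.6]
[ 0.588  -0.1358  0.2458]
[ 0.5885 -0.1362  0.239 ]
side [293 136  32  19 490] [308.  145.1]
[ 0.5931 -0.1412  0.2473]
[ 0.5931 -0.1412  0.2406]
```

The tub is upright in the mouth with its top about 52 mm above the rim. I'll release it, rise, and close the fingers.

Call:
play_rows(plan=[[[0,0,0,0,0,0,1],[0,0,0,0,0,0,1],[0,0,0,0,0,0,1],[0,0,0,0,0,0,1],[0,0,0.3,0,0,0,1],[0,0,0.6,0,0,0,1],[0,0,0.6,0,0,0,1],[0,0,0.2,0,0,0,1],[0,0,0,0,0,0,1]]])

```text
time_s: 8.7
position: [0.5949, -0.1415, 0.3001]
tcp_rot: [[-0.184, 0.983, 0.003], [0.983, 0.184, -0.002], [-0.002, 0.003, -1.0]]
force: [1.1, 0.3, 0.7]
opening: 0.999
```

```bash
python3 w.py w3.png .248; python3 - <<'E'
from h import *
a=save('scene','s2.png')[120:300,150:320];b=save('side','d2.png')[70:250,225:395]
w=cv2.imread('pics/w3.png')[:,:,::-1]
cv2.imwrite('pics/c2.png',np.hstack([cv2.resize(np.hstack([a,b]),(500,265),interpolation=3),cv2.resize(w,(300,265))])[:,:,::-1])
E
```

```text
8.7 [ 0.5949 -0.1415  0.3001] 10.6
[ 274  220   89   86 5945] [318.11017662 262.65517241] (318.1375427246094, 263.155029296875) 44.250282287597656 [ 0.5933 -0.1385  0.248 ] [ 0.5934 -0.1389  0.248 ]
```

View pics/c2.png

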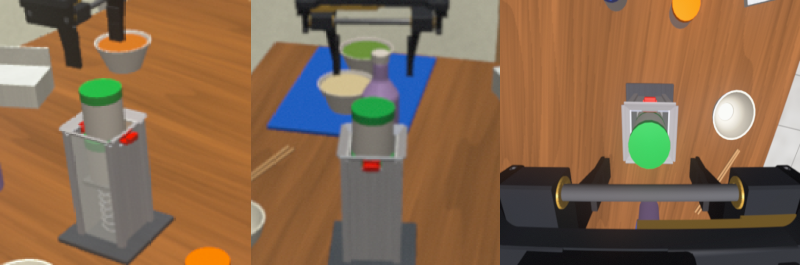

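The tub stands upright with its lid centred over the well. I'll close the fingers and come down onto the lid.

Call:
play_rows(plan=[[[-0.02,0.02,0,0,0,0,-1],[0,0,0,0,0,0,-1],[0,0,0,0,0,0,-1],[0,0,0,0,0,0,-1],[0,0,0,0,0,0,-1],[0,0,0,0,0,0,-1],[0,0,0,0,0,0,-1],[0,0,-0.4,0,0,0,-1],[0,0,-0.3,0,0,0,-1],[0,0,-0.15,0,0,0,-1],[0,0,-0.1,0,0,0,-1],[0,0,0,0,0,0,-1]]])

```text
time_s: 10.05
position: [0.5931, -0.1402, 0.2507]
tcp_rot: [[-0.184, 0.983, -0.001], [0.983, 0.184, 0.0], [0.0, -0.001, -1.0]]
force: [0.2, -0.5, 0.1]
opening: 0.03
```

Call:
play_rows(plan=[[[0,0,-0.08,0,0,0,-1],[0,0,-0.1,0,0,0,-1],[0,0,-0.1,0,0,0,-1],[0,0,-0.1,0,0,0,-1],[0,0,-0.1,0,0,0,-1],[0,0,0,0,0,0,-1]]])

```text
time_s: 10.65
position: [0.593, -0.1401, 0.2262]
tcp_rot: [[-0.184, 0.983, -0.001], [0.983, 0.184, 0.0], [0.001, -0.001, -1.0]]
force: [0.5, -0.3, 0.7]
opening: 0.001
```

```bash
python3 - <<'E'
from h import *
a=save('scene','s3.png')[120:300,150:320];b=save('side','d3.png')[70:250,225:395]
cv2.imwrite('pics/c3.png',cv2.resize(np.hstack([a,b]),(798,420),interpolation=3)[:,:,::-1])
s=read_state();print(s['position'],s['force'])
E
```

```text
[ 0.59296214 -0.14016173  0.22649198] [0.16251574 0.51122665 0.89643386]
```

View pics/c3.png

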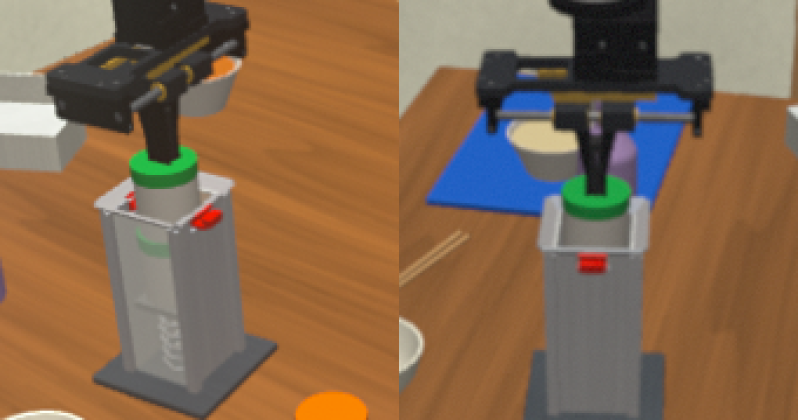

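The press works: the inner tub has sunk and the loaded tub is well into the well. I'll continue down.

Call:
play_rows(plan=[[[0.01,-0.01,-0.12,0,0,0,-1],[0,0,-0.12,0,0,0,-1],[0,0,-0.12,0,0,0,-1],[0,0,-0.12,0,0,0,-1],[0,0,-0.12,0,0,0,-1],[0,0,-0.12,0,0,0,-1],[0,0,-0.12,0,0,0,-1],[0,0,0,0,0,0,-1]]])

```text
time_s: 11.55
position: [0.5931, -0.1404, 0.1837]
tcp_rot: [[-0.184, 0.983, -0.002], [0.983, 0.184, 0.001], [0.001, -0.002, -1.0]]
force: [0.1, 0.6, 2.2]
opening: 0.003
```

Call:
play_rows(plan=[[[0.01,-0.01,-0.1,0,0,0,-1],[0,0,-0.1,0,0,0,-1],[0,0,-0.1,0,0,0,-1],[0,0,-0.06,0,0,0,-1],[0,0,0,0,0,0,-1],[0,0,0,0,0,0,-1]]])

```text
time_s: 12.15
position: [0.5941, -0.1412, 0.167]
tcp_rot: [[-0.184, 0.983, -0.0], [0.983, 0.184, 0.0], [0.0, -0.0, -1.0]]
force: [-0.8, 1.4, 5.1]
opening: 0.006
```

```bash
python3 - <<'E'
from h import *
a=save('scene','s4.png')[120:300,150:320];b=save('side','d4.png')[70:250,225:395]
cv2.imwrite('pics/c4.png',cv2.resize(np.hstack([a,b]),(798,420),interpolation=3)[:,:,::-1])
s=read_state();print(s['position'],s['force'])
E
```

```text
[ 0.59421557 -0.14125887  0.16724195] [-0.65825852  1.41158719  3.55172738]
```

View pics/c4.png

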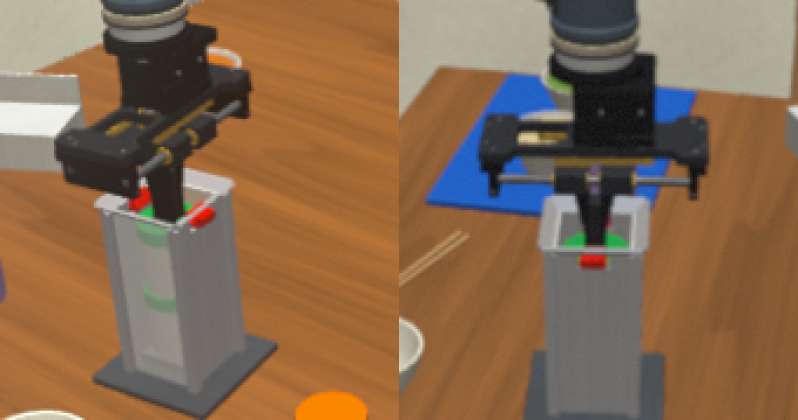

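The lid is about 5 mm below the catch level. I'll go 3 mm deeper for margin, then ease up.

Call:
play_rows(plan=[[[0,0,-0.06,0,0,0,-1],[0,0,0,0,0,0,-1],[0,0,0,0,0,0,-1],[0,0,0,0,0,0,-1],[0,0,0.1,0,0,0,-1],[0,0,0.1,0,0,0,-1],[0,0,0.1,0,0,0,-1],[0,0,0.2,0,0,0,-1]]])

```text
time_s: 13.05
position: [0.5935, -0.1413, 0.1886]
tcp_rot: [[-0.184, 0.983, -0.002], [0.983, 0.184, 0.0], [0.001, -0.002, -1.0]]
force: [-0.3, -0.4, -0.2]
opening: 0.005
```

Call:
play_rows(plan=[[[0,0,0.5,0,0,0,-1],[0,0,0.6,0,0,0,-1],[0,0,0.9,0,0,0,-1],[0.2,-0.9,0,0,0,0,-1],[0.2,-0.9,0,0,0,0,-1],[0,0,0,0,0,0,-1],[0,0,0,0,0,0,-1]]])

```text
time_s: 13.75
position: [0.6138, -0.2323, 0.2888]
tcp_rot: [[-0.182, 0.983, -0.001], [0.983, 0.182, 0.0], [0.001, -0.001, -1.0]]
force: [1.3, 0.5, -0.1]
opening: 0.008
```

```bash
python3 w.py w5.png .17; python3 - <<'E'
from h import *
a=save('scene','s5.png')[120:300,150:320];b=save('side','d5.png')[70:250,225:395]
w=cv2.imread('pics/w5.png')[0:240,200:440,::-1]
cv2.imwrite('pics/c5.png',np.hstack([cv2.resize(np.hstack([a,b]),(500,265),interpolation=3),cv2.resize(w,(300,265))])[:,:,::-1])
s=read_state();print(s['position'],s['force'])
E
```

```text
13.75 [ 0.6138 -0.2323  0.2888] 10.5
[ 278   83   78   73 4500] [316.21933333 120.18733333] (316.0, 119.0) 40.706363677978516 [ 0.5938 -0.1402  0.17  ] [ 0.5935 -0.1393  0.17  ]
[ 0.61371725 -0.23004456  0.28890957] [-0.54405148  0.26261222  0.13783145]
```

View pics/c5.png

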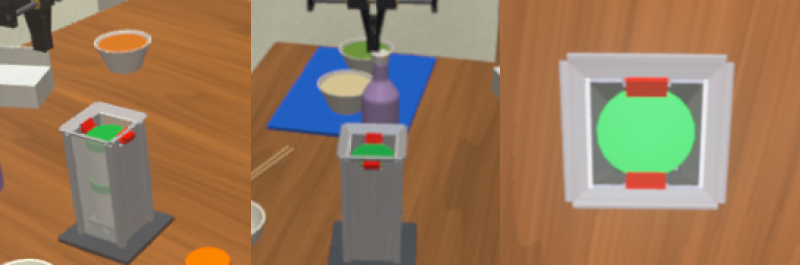

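Both catches appear to lie over the lid. I'll compare their spacing with the start, then hand in if it matches.

```bash
python3 - <<'E'
from m import *
s=read_state();im=cv2.imread('pics/w5.png')[:,:,::-1].copy()
for lo,hi in((0,5),(175,179)):
    for st,c,m in blobs(im,lo,hi,150):
        if st[4]>100: print(st,onz('wrist',*c,.175,s).round(4))
for n,f in(('scene','s0.png'),('side','d0.png'),('scene','s5.png'),('side','d5.png')):
    im=cv2.imread('pics/'+f)[:,:,::-1].copy()
    print(f,[(st[:4].tolist(),c.round(1).tolist()) for st,c,m in blobs(im,0,4,170) if 195<c[0]<315 and c[1]<230 and st[4]>30],[(c.round(1).tolist(),st[4]) for st,c,m in blobs(im,50,75,130) if c[1]<230 and st[4]>60])
E
```

```text
[301  71  33  15 474] [ 0.5887 -0.1092  0.175 ]
[301 157  31  14 403] [ 0.5991 -0.1692  0.175 ]
s0.png [([205, 200, 10, 10], [209.0, 204.8]), ([231, 209, 10, 8], [235.9, 212.8])] [([220.9, 209.2], np.int32(162))]
d0.png [([304, 161, 11, 6], [308.7, 163.5]), ([302, 179, 11, 6], [307.3, 181.3])] [([308.4, 171.5], np.int32(175))]
s5.png [([205, 200, 10, 10], [209.0, 204.9]), ([231, 209, 10, 8], [235.9, 212.9])] [([221.1, 209.2], np.int32(165))]
d5.png [([304, 161, 11, 6], [308.7, 163.5]), ([302, 179, 11, 6], [307.2, 181.8])] [([308.6, 171.7], np.int32(171))]
```

```bash
python3 -c "
from rig import *
print(hand_in())"
```

```text
the job is handed in; nothing more can be done
None
```

The green-lidded tub is loaded in the dispenser, held under both red catches on top of the first tub. I handed the job in just under 14 s into the run, against the 48 s limit. No verdict was reported.

- **What I did:** I gripped the tub between its neighbours, set it upright in the mouth and released it. I then pressed it with closed fingers to about 8 mm below the catch level, eased up and moved the hand about 95 mm aside and above the rim.
- **Catches and lid:** After release, both catches sit within half a pixel of where they were at the start in the scene and side views. The lid is back at the same height and the two tubs show stacked through the open side.
- **Hand:** The hand is clear and reads about zero force.
- **Readings that differed:**
  - While I still held the tub in the mouth, its top was about 52 mm above the rim, where 57 mm was stated.
  - The press force read only 1 to 5 N, lower than I expected from the spring.
  - Neither affected the result.

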